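# Open the child-safe dishwasher-tablet box

### The job

Open the dishwasher-tablet box with the fingertips, lifting nothing: press both of its child-lock keys down together, one with each fingertip, and keep them down until the lid has swung half open by itself. Then let go of the keys, push the lid on backwards with the fingers until it tips over and rests fully open, and draw the hand away. Leave the box standing where it is and do not disturb the other things.

Things in the scene. Friction and masses are not known exactly. Their poses are not given: they have to be found in the camera images.
- tablet_box: Grey box for dishwasher tablets, 165 mm deep (its x) x 170 wide (its y) x 96 high, 1.7 kg, loose, on rubber feet. Origin: centre of the underside, z up; its front faces its -x, roughly to the robot. Front 49 mm: latch housing with a flat top 86 mm up and two steel keys standing out of it at x -60, y +30 and -30 mm. Behind it: the tablet bay under a light wooden lid.
- left_key_top (a point): Centre of the top of the left key (box +y; left as the robot sees it). Flat steel key 24 mm (box x) by 26 mm (box y); top 96 mm above the worktop when up, 10 mm above the housing. Gap between the keys 34 mm. Each key draws back a small steel catch over the lid's front edge, 27 mm behind the key's centre; the lid is free only while both are drawn back.
- right_key_top (a point): The same for the key on the box's own right (-y of the box).
- left_key (a joint): How far the left key is pressed, in m: 0 up, 0.007 fully down (straight down). Its spring takes about 2 N to start and 5 N to bottom; it comes up by itself when let go. Its catch clears the lid at about 0.004.
- right_key (a joint): The same for the right key.
- lid (a joint): Lid angle in rad: 0 shut (level), grows as the front edge rises, stop at 1.9 (leaning back past upright). With both keys down a damped spring arm lifts it in about 3 s to about 0.95, where it rests on the arm; beyond that it moves freely. Past about 1.6 it tips back by its own weight to the stop and stays.
- lid_edge (a point): Middle of the front edge of the lid (moves with the lid). The lid is a board 109 mm long from the hinge to this edge, 168 mm wide, 8.5 mm thick, 0.1 kg. The edge is 111 mm from the hinge line, so it is about 163 mm above the worktop when the lid stands half open.
- lid_hinge (a point): Middle of the lid's hinge line, at the rear of the box (box x +78.5 mm), 70 mm above the worktop; the hinge line runs along the box's y.
- mug: Bystander: a white and green mug, 78 mm across, 116 mm with its handle, 101 mm high, to the left of the box. Origin: centre of its underside. Must stay where it is.
- tin: Bystander: a low round food tin, 75 mm across, 58 mm high, to the right of the box. Origin: centre of its underside. Must stay where it is.
- teaspoon: Bystander: a steel teaspoon 139 mm long lying in front of the box. Origin: centre of its underside. Must stay where it is.
- bowl: Bystander: a small white bowl, 115 mm across, 51 mm high, behind and to the right. Origin: centre of its underside. Must stay where it is.
- coffee_jar: Bystander: a jar of coffee with a dark lid, 84 mm across, 140 mm high, behind and to the left. Origin: centre of its underside. Must stay where it is.

How it is judged:
On the way:
1. a fingertip holds each key down, both together, while the lid swings up out of its catches (value of joint each of left_key, right_key above 0.004 m and value of joint lid above 0.4 rad and contact force between the fingers and left_key_c0 above 0.5 N and contact force between the fingers and right_key_c0 above 0.5 N), for 0.2 s.
At the end, for the whole second after the job is handed in: The lid rests fully open (beyond 1.7 rad), both keys are up again (pressed less than 1.5 mm), the box stands level on the worktop within 40 mm of where it was, and every bystander is within 25 mm of where it was (value of joint lid above 1.7 rad and velocity of joint lid between -0.1 and 0.1 rad/s and value of joint each of left_key, right_key below 0.0015 m and distance of tablet_box from where it was at the start of the episode below 0.04 m and angle between tablet_box's own z axis and vertical below 0.05 rad and linear speed of tablet_box below 0.02 m/s and distance of each of mug, tin, teaspoon, bowl, coffee_jar from where it was at the start of the episode below 0.025 m); the robot touches nothing.
It fails at once if the box is lifted off the worktop or tipped (height (world z) of tablet_box above 0.012 m or angle between tablet_box's own z axis and vertical above 0.15 rad).
It fails at once if the box is shoved away (more than 60 mm) (distance of tablet_box from where it was at the start of the episode above 0.06 m).
It fails at once if a bystander is pushed more than 40 mm, or lifted off the worktop (distance of any of mug, tin, teaspoon, bowl, coffee_jar from where it was at the start of the episode above 0.04 m or height (world z) of any of mug, tin, teaspoon, bowl, coffee_jar above 0.015 m).
It also fails if it takes over 48 s, if anything falls off the work surface, if the arm or the gripper's body presses on something with over 40 N, if the wrist force passes 120 N, or if a joint passes its speed limit or range.

### The arm

A 6-joint arm with a two-finger parallel gripper is mounted at the origin on a cart in front of the work surface, level with it; the furniture and walls round the work are solid. World frame = base frame: x ahead of the robot, y to its left, z up, the work surface at z = 0. Lengths are in m, angles in rad, forces in N, time in s.
With the tool pointing down it reaches from about 0.25 to 0.725 m from the base axis. Payload 4 kg.
Tool frame: the origin (TCP) lies midway between the tips of the shut fingers; the grasp point (between the pads) lies pinch_z behind it (pinch_z is the distance from the TCP to the grasp point, in m); z points along the fingers, y is the direction in which the jaws open and shut (so a half turn about z gives the same grasp; the last joint's range is limited). The gripper opens to 85 mm and grips with 20 to 120 N. Pads are 22 mm wide; open, the fingers measure 114 mm over their backs; the gripper's body (76 mm by 85 mm) begins 54 mm behind the grasp point. The pads swing forward as they close: fully open they stand 13 mm farther back than shut.
Start: joints at [-1.109, 0.241, 0.005, 1.335, 0, 1.571], TCP at [0.223, -0.448, 0.231] pointing down, gripper open.
Joint ranges: [-2.72, 2.72], [-1.05, 1.87], [-1.09, 1.28], [-1.99, 2.15], [-1.42, 1.44], [-3.14, 3.14]. Speed limits (rad/s): [2.79, 2.79, 3.14, 3.14, 3.14, 3.14].

### API

Orientations are given as a unit quaternion [x, y, z, w].
In Python, from workcell import * gives the robot as it stands.
- The arm moves only by the tool move_arm, never from a script. Its argument "motion" is a list of rows, each a list of 3 entries, a list of its own where there are three numbers: the finger opening in mm, from 0 to 85.4, then the shift along the tool's x, y, z in units of 50 mm (1.0 is 50 mm), then the turn about the tool's z in units of 6 degrees (1.0 is 6 degrees). In form: [[claw, [dx, dy, dz], roll], ...]. A call has exactly 10 rows; each row is the pose to reach, as a shift and turn from the pose commanded when the call began, along the tool's axes at that moment; what a row does not reach only later rows make up. A row lasts 1/10 s, in which the tool goes at most 50 mm and 8.59 degrees, less where a joint would pass 70% of its speed; a pose out of reach is approached as far as the arm can. A call with a gripper value outside its range is refused whole. The fingers move at their own pace and stop on an object; the grip force is fixed at half the most. Time passes only in rows, so rows that repeat a pose let the fingers close, or fill a call up. It gives the time, the measured TCP pose, the force and the opening at its end, in the units of the state.
- get_obs(): the state, without advancing time (a new reading comes with each control period).
- camera(name): name is "side" or "top" or "wrist"; returns a dict with "color" (400x640x3 uint8, red, green, blue), "fx", "fy", "cx", "cy" (pixels), "rvec" (rotation vector, rad) and "tvec" (3), from world to camera coordinates, as OpenCV has them; the wrist camera has in their place "mount" (4x4, takes a point from camera to tool coordinates, whose origin is the TCP and whose axes are the flange's). Camera axes: x right, y down, z forward; pixel columns grow to the right and rows downward; lengths in m; the calibration is good to about 2 mm. A picture is of the moment at which its call begins: read the wrist's pose just before it. There is no depth.
- job_done(): hands the job in, once; it reports no verdict.
The state is a dict: "clock": time; "joint_pos": joint angles; "joint_vel": joint speeds; "tau": joint torques, N m; "eef_pos": TCP position; "tool_rot": TCP orientation; "ft_force": force on the tool from outside, world axes, zero at the start; "ft_torque": the same for the moment, N m; "grip_width": finger opening in m.
Only numpy, scipy, OpenCV 4.12 (cv2) and the standard library are available. Lean on these libraries where they do the work, as an engineer would, in place of code of your own. Each camera call takes 0.05 s, during which the arm holds its last target.

## Working session

There is one attempt and no reset: what is moved stays moved. The work goes in short steps, Python scripts to look and compute and a tool call to move; the robot and the scene stay as the last step left them, time stands still between calls to the robot, and variables do not carry over. Pictures are saved under pics/ and viewed, and the job is handed in when it is done.

Besides the shell and the picture viewer there is one more tool, called after ">>>" as name(argument=value, ...) on one line, values as JSON. move_arm: Moves the arm, as the interface text tells. Its arguments: {"type":"object","properties":{"motion":{"type":"array","items":{"type":"array"}}},"required":["motion"]}

```bash
mkdir -p pics; ls
python3 - <<'E'
from workcell import *
import cv2
o=get_obs()
for k in o: print(k,o[k])
for n in ("top","side"):
    c=camera(n); cv2.imwrite(f"pics/{n}0.png",c["color"][:,:,::-1]); print(n,{k:c[k] for k in c if k!="color"})
E
```

```text
pics
clock 0.0
joint_pos [-1.10901293e+00  2.41436765e-01  3.69745740e-03  1.33521461e+00
 -1.77604644e-05  1.57083592e+00]
joint_vel [ 0.00070289 -0.00085783  0.00019294 -0.00031568  0.00051534 -0.00027594]
tau [-8.29135352e-04 -3.72323227e+01  2.52405506e+01  1.71891181e-02
  1.58115367e-04 -1.35590730e-05]
eef_pos [ 0.22247752 -0.44704862  0.23039088]
tool_rot [ 9.73466682e-01  2.28826254e-01 -2.55543125e-04 -1.04813057e-03]
ft_force [-0.01299506  0.42748856 -0.53106047]
ft_torque [ 0.00604865  0.04413009 -0.01548056]
grip_width 0.08547159342874557
top {'fx': 456.2944822013345, 'fy': 456.2944822013345, 'cx': 320.00738448324955, 'cy': 191.9309488677988, 'rvec': array([ 1.99800753, -2.20622223,  0.24215573]), 'tvec': array([0.08850012, 0.54075085, 1.16320334])}
side {'fx': 422.35731333994573, 'fy': 422.35731333994573, 'cx': 318.5240561921629, 'cy': 204.12130492130106, 'rvec': array([ 0.55747227, -2.56506905,  1.33135009]), 'tvec': array([0.5350706 , 0.17574416, 1.13133566])}
```

View pics/top0.png

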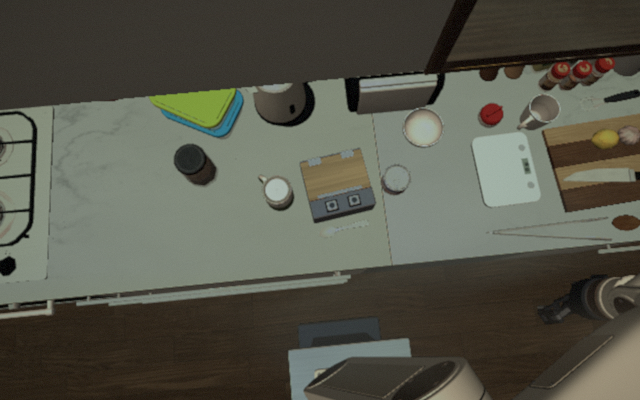

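View pics/side0.png

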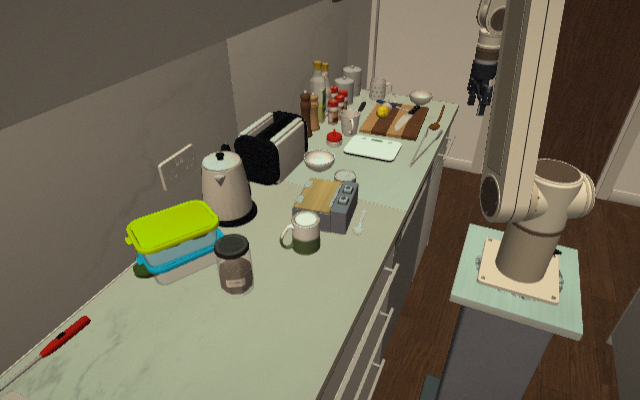

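The top view shows the box at about (338,185) with the keys at (331,206) and (353,200), the mug at (278,192), the tin at (396,179) and the spoon at (346,228). I'll zoom in.

```bash
cat > h.py <<'E'
import numpy as np, cv2
from scipy.spatial.transform import Rotation as R
def ray(c,uv):
    Rm=cv2.Rodrigues(np.asarray(c["rvec"],float))[0]; t=np.asarray(c["tvec"],float)
    o=-Rm.T@t; d=Rm.T@np.array([(uv[0]-c["cx"])/c["fx"],(uv[1]-c["cy"])/c["fy"],1.]); return o,d
def plane(c,uv,z):
    o,d=ray(c,uv); return o+d*(z-o[2])/d[2]
def proj(c,P):
    Rm=cv2.Rodrigues(np.asarray(c["rvec"],float))[0]; p=Rm@np.asarray(P)+c["tvec"]
    return np.array([c["fx"]*p[0]/p[2]+c["cx"],c["fy"]*p[1]/p[2]+c["cy"]])
E
python3 - <<'E'
import cv2
a=cv2.imread("pics/top0.png")[140:245,250:420]; cv2.imwrite("pics/top0z.png",cv2.resize(a,None,fx=4.5,fy=4.5,interpolation=cv2.INTER_CUBIC))
a=cv2.imread("pics/side0.png")[165:255,280:400]; cv2.imwrite("pics/side0z.png",cv2.resize(a,None,fx=6,fy=6,interpolation=cv2.INTER_CUBIC))
E
```

```text
(no output)
```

View pics/top0z.png

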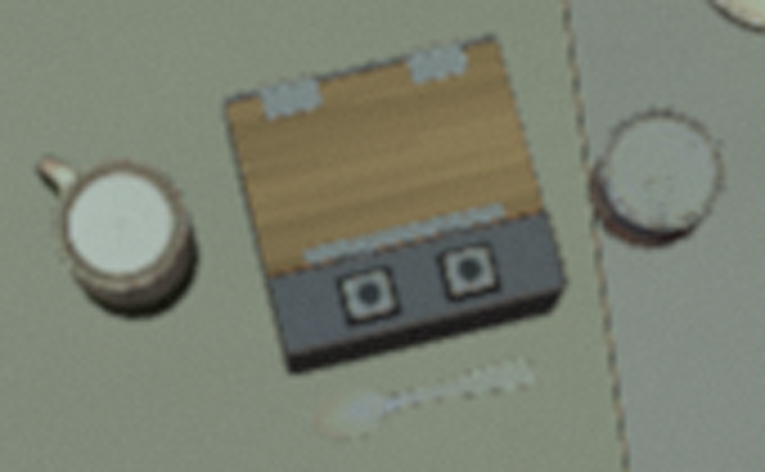

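View pics/side0z.png

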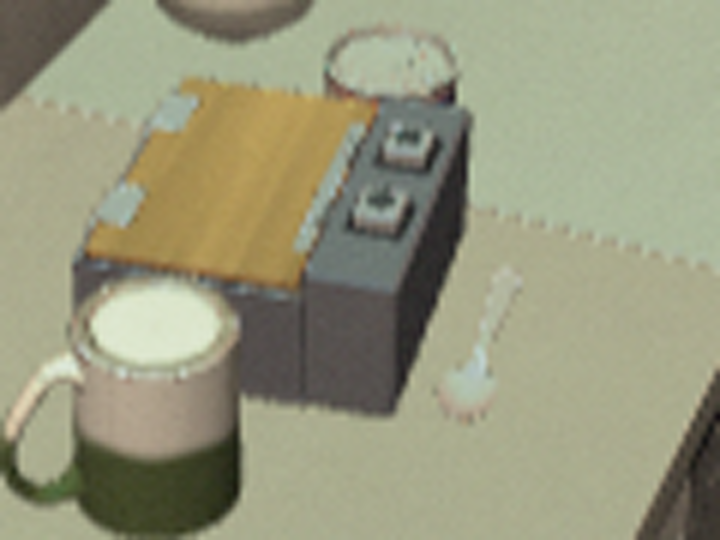

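The keys show as light squares with dark dots. In the zoomed top view they are at (369,294) for the left and (469,270) for the right. In the zoomed side view they are at (381,207) and (408,143).

Run:
```python
from workcell import *
from h import *
t=camera("top"); s=camera("side")
T=lambda u,v:((u+.5)/4.5-.5+250,(v+.5)/4.5-.5+140)
S=lambda u,v:((u+.5)/6-.5+280,(v+.5)/6-.5+165)
def tri(a,b):
    o1,d1=ray(t,a);o2,d2=ray(s,b)
    A=np.c_[d1,-d2]; k=np.linalg.lstsq(A,o2-o1,rcond=None)[0]
    p,q=o1+k[0]*d1,o2+k[1]*d2; return (p+q)/2,np.linalg.norm(p-q)
# spoon, walls
for n,a,b in (("L",T(369,294),S(381,205)),("R",T(469,270),S(408,142))):
    print(n,plane(t,a,.096),plane(s,b,.096),tri(a,b))
L=plane(t,T(369,294),.096);Rr=plane(t,T(469,270),.096)
print("sep",np.linalg.norm(L-Rr), "yaw",np.degrees(np.arctan2(-(L-Rr)[0],(L-Rr)[1])))
# housing top front corners z .086
c=[plane(t,T(*p),z) for p,z in (((289,352),.086),((563,290),.086),((228,102),.0785),((495,38),.0785))]
for x in c: print(x)
print(np.linalg.norm(c[0]-c[1]),np.linalg.norm((c[0]-c[2])[:2]))
d=c[0]-c[1];print("yaw",np.degrees(np.arctan2(-d[0],d[1])))
for n,p,z in (("mug",(118,220),.101),("tin",(661,170),.058),("bowl",(423-250)*4.5,0) if 0 else ("spoonhead",(345,415),0),("spoonend",(535,372),0)): print(n,plane(t,T(*p),z))
print("bowl",plane(t,(423,127),.05),"jar",plane(t,(191,158),.14))
for uv in ((385,0),(445,0),(440,60),(380,75)): print("cab",uv)
print("cam",ray(t,(0,0))[0],ray(s,(0,0))[0])
```

```text
L [0.50155928 0.00870077 0.096     ] [0.50316978 0.01275219 0.096     ] (array([0.50334257, 0.00886621, 0.09315208]), np.float64(0.002473524196419679))
R [ 0.50985585 -0.05011301  0.096     ] [ 0.51178442 -0.04543417  0.096     ] (array([ 0.51195877, -0.05009149,  0.09277233]), np.float64(0.002917218257701209))
sep 0.059396075819428795 yaw 8.029455936513317
[0.47420369 0.05773319 0.086     ]
[ 0.49468946 -0.10387374  0.086     ]
[0.62946694 0.07961794 0.0785    ]
[ 0.65329192 -0.08351089  0.0785    ]
0.16290016992471731 0.15679802505803098
yaw 7.2244506841283105
mug [0.55832796 0.14866659 0.101     ]
tin [ 0.56715813 -0.17544781  0.058     ]
spoonhead [0.44642472 0.02750308 0.        ]
spoonend [ 0.46136998 -0.09186157  0.        ]
bowl [ 0.70602302 -0.2702792   0.05      ] jar [0.65018357 0.35509112 0.14      ]
cab (385, 0)
cab (445, 0)
cab (440, 60)
cab (380, 75)
cam [0.27489594 0.05376352 1.2549213 ] [0.14214362 0.97156827 0.7955861 ]
```

Left and right keys come out at (0.502, 0.009) and (0.510, -0.050). The separation is 59 mm (60 expected) and the yaw about 8°. Next I'll move above the box while staying high, turn the hand, then refine with the wrist camera.

>>> move_arm(motion=[[46,[0.6,-0.35,0],0.3],[46,[1.3,-0.75,0],0.7],[46,[2.0,-1.15,0],1.0],[46,[2.7,-1.55,0],1.4],[46,[3.4,-1.95,0],1.8],[46,[4.1,-2.35,0],2.2],[46,[4.8,-2.75,0],2.6],[46,[5.4,-3.1,0],2.9],[46,[5.8,-3.35,0],3.1],[46,[6.0,-3.45,0],3.1]])

```text
clock: 1.2
eef_pos: [0.4152, -0.1578, 0.2312]
tool_rot: [0.998, 0.07, -0.0, -0.0]
ft_force: [-0.4, -0.6, -0.3]
grip_width: 0.0458
```

```bash
cat >> h.py <<'E'
def goto(o,P,yaw):  # shift units for world target & tool-x yaw(deg)
    M=R.from_quat(o["tool_rot"]).as_matrix(); d=M.T@(np.asarray(P)-o["eef_pos"])/.05
    y=np.degrees(np.arctan2(M[1,0],M[0,0])); return d.round(3),round((y-yaw)/6,3),"yaw",round(y,2),"tilt",M[:,2].round(4)
E
python3 - <<'E'
from workcell import *
from h import *
o=get_obs(); print(o["eef_pos"],o["grip_width"],o["joint_pos"],goto(o,(.507,-.0205,.2),8))
E
```

```text
[ 0.41517193 -0.15779526  0.2311622 ] 0.04580792686246343 [-3.63330697e-01  1.30491938e-01 -1.31753175e-01  1.30888142e+00
  1.76652444e-04  2.63810947e+00] (array([ 2.202, -2.462,  0.624]), np.float64(0.005), 'yaw', np.float64(8.03), 'tilt', array([-2.e-04,  3.e-04, -1.e+00]))
```

>>> move_arm(motion=[[46,[0.3,-0.3,0],0],[46,[0.6,-0.6,0],0],[46,[0.9,-1.0,0],0],[46,[1.2,-1.3,0],0],[46,[1.5,-1.7,0],0],[46,[1.8,-2.0,0],0],[46,[2.0,-2.3,0],0],[46,[2.15,-2.4,0],0],[46,[2.2,-2.45,0],0],[46,[2.2,-2.46,0],0]])

```text
clock: 2.2
eef_pos: [0.5067, -0.0232, 0.2311]
tool_rot: [0.998, 0.068, -0.0, 0.0]
ft_force: [0.1, 0.4, 0.1]
grip_width: 0.0462
```

Run:
```python
from workcell import *
from h import *
o=get_obs(); print(o["eef_pos"],o["grip_width"],o["joint_pos"],goto(o,(.507,-.0205,.2),8))
c=camera("wrist"); cv2.imwrite("pics/w1.png",c["color"][:,:,::-1]); print({k:c[k] for k in c if k!="color"})
```

```text
[ 0.506654   -0.02315513  0.23113529] 0.0462296825727182 [-4.54370018e-02  2.55253034e-01  2.38412797e-02  1.33980951e+00
 -3.89820551e-04  2.95926616e+00] (array([ 0.014, -0.052,  0.623]), np.float64(-0.026), 'yaw', np.float64(7.84), 'tilt', array([-4.e-04, -4.e-04, -1.e+00]))
{'fx': 345.90260717591246, 'fy': 345.90260717591246, 'cx': 319.2208733118431, 'cy': 199.59680208558032, 'mount': array([[-1.48412287e-04, -9.55572448e-01, -2.94756296e-01,
         7.42163770e-02],
       [ 9.99999984e-01, -1.11055750e-04, -1.43476054e-04,
        -9.75748322e-04],
       [ 1.04367383e-04, -2.94756312e-01,  9.55572449e-01,
        -1.42560857e-01],
       [ 0.00000000e+00,  0.00000000e+00,  0.00000000e+00,
         1.00000000e+00]])}
```

View pics/w1.png

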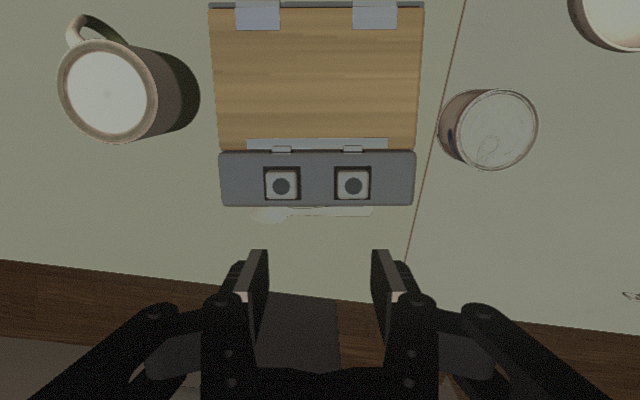

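The wrist view shows the keys at about (281.5,184) and (352.5,184), level in the picture, so the hand is turned square to the box.

Run:
```python
from workcell import *
from h import *
o=get_obs(); c=camera("wrist"); g=c["color"]
h=cv2.cvtColor(g,cv2.COLOR_RGB2GRAY); 
Z=h[160:206,255:380]; m=(Z>115).astype('uint8'); m=cv2.morphologyEx(m,cv2.MORPH_CLOSE,np.ones((15,15)))
n,l,st,ce=cv2.connectedComponentsWithStats(m)
ks=[]
for s,q in zip(st[1:],ce[1:]):
    if s[4]>300:
        u=s[0]+s[2]/2-.5+255; v=s[1]+s[3]/2-.5+160; print(s,u,v); ks.append((u,v))
M=R.from_quat(o["tool_rot"]).as_matrix(); mt=c["mount"]
def wp(uv,z):
    d=M@mt[:3,:3]@np.array([(uv[0]-c["cx"])/c["fx"],(uv[1]-c["cy"])/c["fy"],1]); p=o["eef_pos"]+M@mt[:3,3]
    return p+d*(z-p[2])/d[2]
P=[wp(k,.096) for k in sorted(ks)]; print(P)
if len(P)==2:
    d=P[0]-P[1]; print(np.linalg.norm(d),np.degrees(np.arctan2(-d[0],d[1])),(P[0]+P[1])/2, goto(o,(P[0]+P[1])/2,np.degrees(np.arctan2(-d[0],d[1]))))
# fingertip location in tool frame, inner tips
for uv in ((258,250),(380,250)):
    d=mt[:3,:3]@np.array([(uv[0]-c["cx"])/c["fx"],(uv[1]-c["cy"])/c["fy"],1]); 
    for z in (0,-.005,-.01): print(uv,z,(mt[:3,3]+d*(z-mt[2,3])/d[2]).round(4))
try: print(pinch_z)
except Exception as e: print(e)
```

```text
[ 11  12  28  34 776] 279.5 188.5
[ 83  12  29  26 680] 352.0 184.5
[array([0.49989851, 0.01020937, 0.096     ]), array([ 0.51149465, -0.04899354,  0.096     ])]
0.060327892571338484 11.082283843773439 [ 0.50569658 -0.01939208  0.096     ] (array([-2.000e-03, -7.900e-02,  2.704e+00]), np.float64(-0.543), 'yaw', np.float64(7.83), 'tilt', array([-6.e-04, -3.e-04, -1.e+00]))
(258, 250) 0 [ 0.0064 -0.0286  0.    ]
(258, 250) -0.005 [ 0.0088 -0.0277 -0.005 ]
(258, 250) -0.01 [ 0.0112 -0.0267 -0.01  ]
(380, 250) 0 [0.0064 0.0264 0.    ]
(380, 250) -0.005 [ 0.0088  0.0255 -0.005 ]
(380, 250) -0.01 [ 0.0112  0.0245 -0.01  ]
0.0187
```

The left blob merged with the spoon at its lower edge, so I use the shared row v≈184.5. That puts the mid point at about (0.5074, -0.0193) with yaw 7.9°. I'll open to 54 so the tips fall near ±30 mm and come down to just above the keys.

>>> move_arm(motion=[[54,[0.02,-0.08,0.2],0],[54,[0.02,-0.08,0.5],0],[54,[0.02,-0.08,0.8],0],[54,[0.02,-0.08,1.1],0],[54,[0.02,-0.08,1.4],0],[54,[0.02,-0.08,1.7],0],[54,[0.02,-0.08,1.95],0],[54,[0.02,-0.08,2.1],0],[54,[0.02,-0.08,2.2],0],[54,[0.02,-0.08,2.2],0]])

```text
clock: 3.3
eef_pos: [0.5066, -0.0186, 0.1207]
tool_rot: [0.998, 0.068, -0.001, -0.0]
ft_force: [-0.3, -0.3, 0.1]
grip_width: 0.0537
```

Run:
```python
from workcell import *
from h import *
o=get_obs(); print(o["eef_pos"],o["grip_width"],o["ft_force"],goto(o,(.5074,-.0193,.09),7.9))
c=camera("wrist"); cv2.imwrite("pics/w2.png",c["color"][:,:,::-1])
c=camera("side"); cv2.imwrite("pics/s2.png",cv2.resize(c["color"][130:255,260:420,::-1],None,fx=4.5,fy=4.5,interpolation=cv2.INTER_CUBIC))
```

```text
[ 0.50655704 -0.01861834  0.12068612] 0.05368394718262611 [-0.34022849 -0.30946027  0.08514303] (array([0.016, 0.016, 0.614]), np.float64(-0.009), 'yaw', np.float64(7.85), 'tilt', array([-1.2e-03,  1.0e-04, -1.0e+00]))
```

View pics/w2.png

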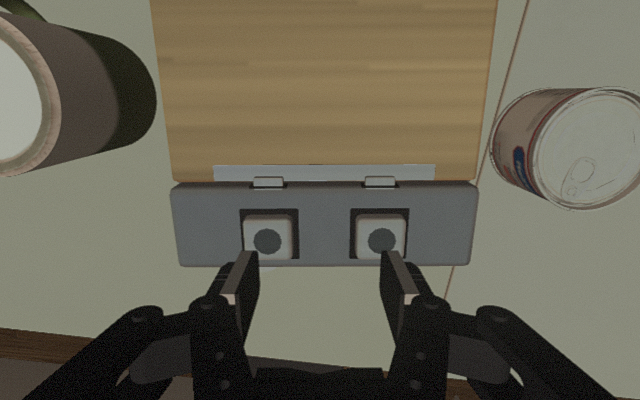

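View pics/s2.png

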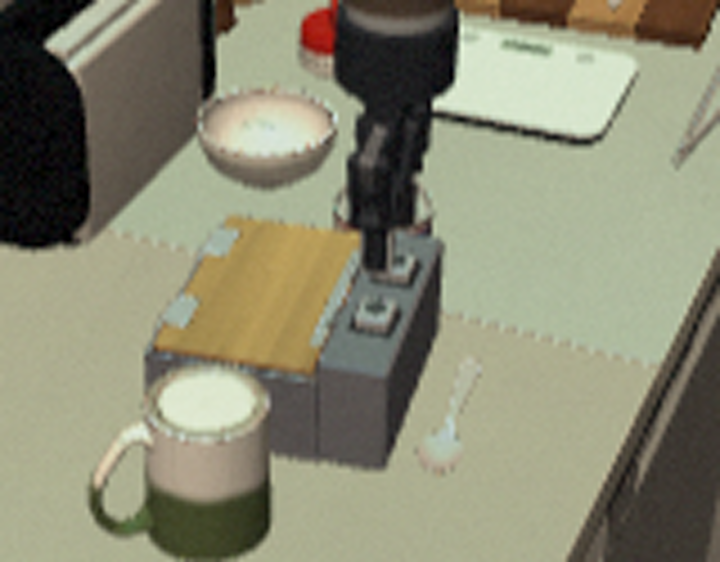

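In the wrist view the key centres are at (268,240) and (380,240), and the fingertips straddle them about 4 px to the left. I'll shift 1.5 mm to tool +y and press down gradually, watching the force.

>>> move_arm(motion=[[55,[0.02,0.03,0.1],0],[55,[0.02,0.03,0.2],0],[55,[0.02,0.03,0.3],0],[55,[0.02,0.03,0.4],0],[55,[0.02,0.03,0.5],0],[55,[0.02,0.03,0.55],0],[55,[0.02,0.03,0.6],0],[55,[0.02,0.03,0.64],0],[55,[0.02,0.03,0.68],0],[55,[0.02,0.03,0.68],0]])

```text
clock: 4.4
eef_pos: [0.508, -0.0199, 0.0879]
tool_rot: [0.998, 0.069, -0.0, -0.0]
ft_force: [-2.9, -0.8, 7.0]
grip_width: 0.0551
```

Run:
```python
from workcell import *
from h import *
o=get_obs(); print(o["eef_pos"],o["grip_width"],o["ft_force"],o["ft_torque"])
c=camera("wrist"); cv2.imwrite("pics/w3.png",c["color"][:,:,::-1])
```

```text
[ 0.50803271 -0.0198603   0.08791113] 0.05505125091566536 [-2.89114706 -0.75693558  6.97938098] [ 0.02563707  0.71038288 -0.03286324]
```

View pics/w3.png

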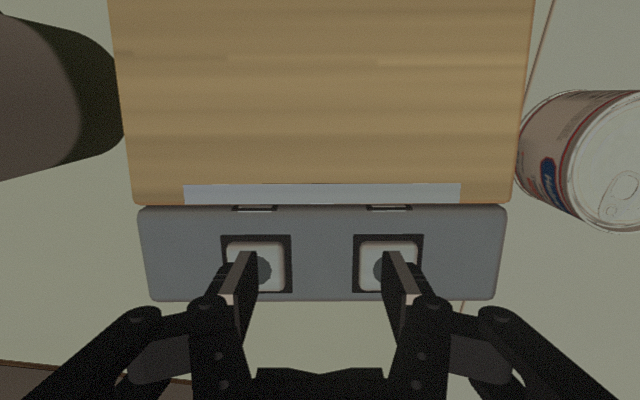

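Both tips are on the keys with 7 N in total. I'll press about 4 mm further and hold while the lid rises.

>>> move_arm(motion=[[55,[0,0,0.03],0],[55,[0,0,0.06],0],[55,[0,0,0.09],0],[55,[0,0,0.1],0],[55,[0,0,0.1],0],[55,[0,0,0.1],0],[55,[0,0,0.1],0],[55,[0,0,0.1],0],[55,[0,0,0.1],0],[55,[0,0,0.1],0]])

```text
clock: 5.45
eef_pos: [0.5081, -0.0199, 0.0849]
tool_rot: [0.998, 0.069, 0.001, 0.0]
ft_force: [-6.8, 0.9, 18.4]
grip_width: 0.0552
```

Run:
```python
from workcell import *
from h import *
o=get_obs(); print(o["eef_pos"],o["grip_width"],o["ft_force"],o["ft_torque"])
c=camera("wrist"); cv2.imwrite("pics/w4.png",c["color"][:,:,::-1])
```

```text
[ 0.50810163 -0.01986813  0.08491099] 0.05524174829059735 [-6.77194198  0.93522568 18.37737718] [0.06066982 1.58842176 0.01617917]
```

View pics/w4.png

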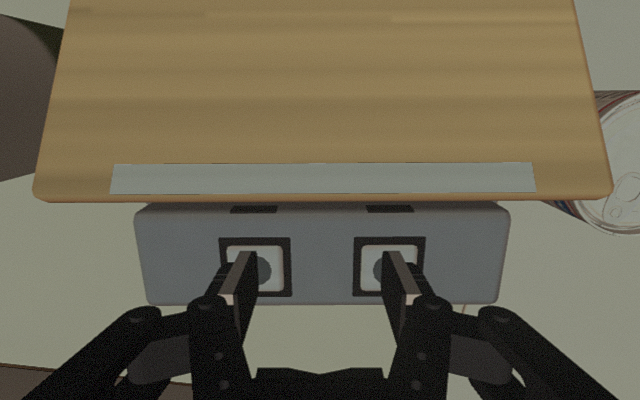

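The lid is rising: its front edge is now wider and stands clear of the housing at rows 160–200. The keys are at their stops with 18 N in total. I'll hold.

>>> move_arm(motion=[[55,[0,0,0],0],[55,[0,0,0],0],[55,[0,0,0],0],[55,[0,0,0],0],[55,[0,0,0],0],[55,[0,0,0],0],[55,[0,0,0],0],[55,[0,0,0],0],[55,[0,0,0],0],[55,[0,0,0],0]])

```text
clock: 6.5
eef_pos: [0.5081, -0.0199, 0.0849]
tool_rot: [0.998, 0.069, 0.001, 0.0]
ft_force: [-7.2, -0.5, 18.4]
grip_width: 0.0549
```

>>> move_arm(motion=[[55,[0,0,0],0],[55,[0,0,0],0],[55,[0,0,0],0],[55,[0,0,0],0],[55,[0,0,0],0],[55,[0,0,0],0],[55,[0,0,0],0],[55,[0,0,0],0],[55,[0,0,0],0],[55,[0,0,0],0]])

```text
clock: 7.5
eef_pos: [0.5081, -0.0199, 0.0849]
tool_rot: [0.998, 0.069, 0.001, 0.0]
ft_force: [-7.1, 0.0, 17.8]
grip_width: 0.0548
```

>>> move_arm(motion=[[55,[0,0,0],0],[55,[0,0,0],0],[55,[0,0,0],0],[55,[0,0,0],0],[55,[0,0,0],0],[55,[0,0,0],0],[55,[0,0,0],0],[55,[0,0,0],0],[55,[0,0,0],0],[55,[0,0,0],0]])

```text
clock: 8.5
eef_pos: [0.5081, -0.0199, 0.0849]
tool_rot: [0.998, 0.069, 0.001, 0.0]
ft_force: [-7.0, 0.2, 17.6]
grip_width: 0.055
```

Run:
```python
from workcell import *
from h import *
o=get_obs(); print(o["eef_pos"],o["grip_width"],o["ft_force"],o["ft_torque"])
c=camera("wrist"); cv2.imwrite("pics/w5.png",c["color"][:,:,::-1])
c=camera("side"); cv2.imwrite("pics/s5.png",cv2.resize(c["color"][130:255,260:420,::-1],None,fx=4.5,fy=4.5,interpolation=cv2.INTER_CUBIC))
```

```text
[ 0.5080949  -0.0198884   0.08492315] 0.05500327211798956 [-6.95232546  0.19187197 17.61085896] [ 0.05406265  1.61348435 -0.00484955]
```

View pics/w5.png

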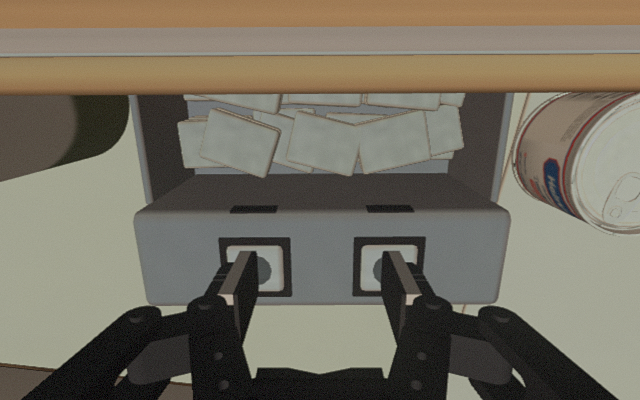

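View pics/s5.png

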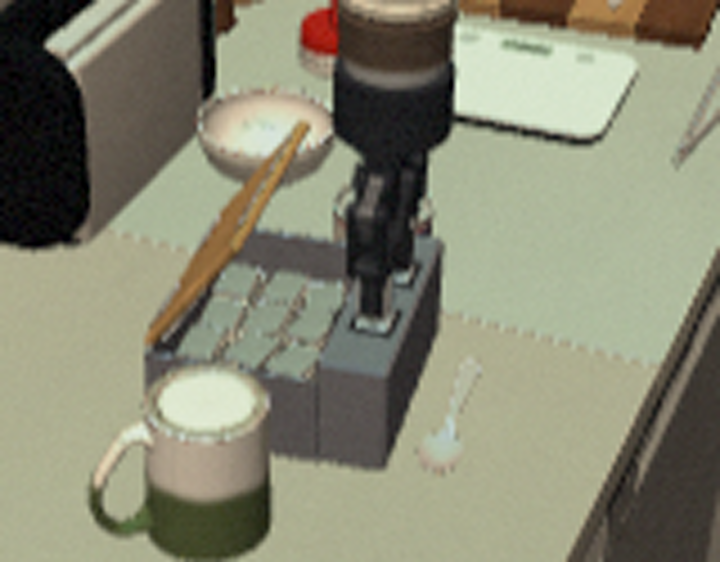

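The lid now rests half open: the side view shows it leaning at roughly 55°, and the wrist view shows the bay open. Before pushing, I'll check what stands behind (wall, toaster) while I lift off the keys.

>>> move_arm(motion=[[55,[0,0,-0.05],0],[55,[0,0,-0.15],0],[55,[0,0,-0.3],0],[55,[0,0,-0.45],0],[55,[0,0,-0.6],0],[55,[0,0,-0.75],0],[50,[0,0,-0.85],0],[50,[0,0,-0.95],0],[50,[0,0,-0.95],0],[50,[0,0,-0.95],0]])

```text
clock: 9.6
eef_pos: [0.5082, -0.0199, 0.1298]
tool_rot: [0.998, 0.069, -0.0, -0.0]
ft_force: [-0.3, -0.3, -0.1]
grip_width: 0.0504
```

Run:
```python
from workcell import *
from h import *
o=get_obs(); print(o["eef_pos"],o["grip_width"],o["ft_force"])
c=camera("top"); cv2.imwrite("pics/t6.png",cv2.resize(c["color"][50:250,220:460,::-1],None,fx=3,fy=3,interpolation=cv2.INTER_CUBIC))
print("wall?",plane(c,(225,110),0),plane(c,(330,84),0)); print("toaster",plane(c,(362,112),0),plane(c,(430,104),0))
print("toaster top",plane(c,(362,100),.19))
c=camera("side"); cv2.imwrite("pics/s6.png",cv2.resize(c["color"][130:255,260:420,::-1],None,fx=4.5,fy=4.5,interpolation=cv2.INTER_CUBIC))
for z in (0,.1,.2): print(proj(c,(.8,0,z)))
```

```text
[ 0.50823435 -0.0198796   0.1297681 ] 0.05043044449775286 [-0.31085624 -0.33888343 -0.08357978]
wall? [0.83503036 0.28786468 0.        ] [ 0.88633131 -0.02836998  0.        ]
toaster [ 0.78813579 -0.11267299  0.        ] [ 0.79296961 -0.31484383  0.        ]
toaster top [ 0.74236121 -0.09128261  0.19      ]
[260.65996845 199.76713383]
[258.12509111 173.93042251]
[255.36405551 145.78859532]
```

View pics/t6.png

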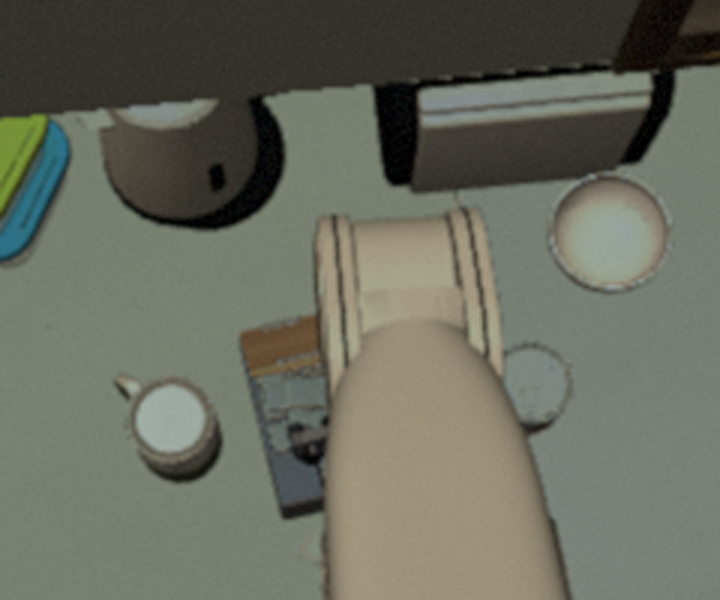

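View pics/s6.png

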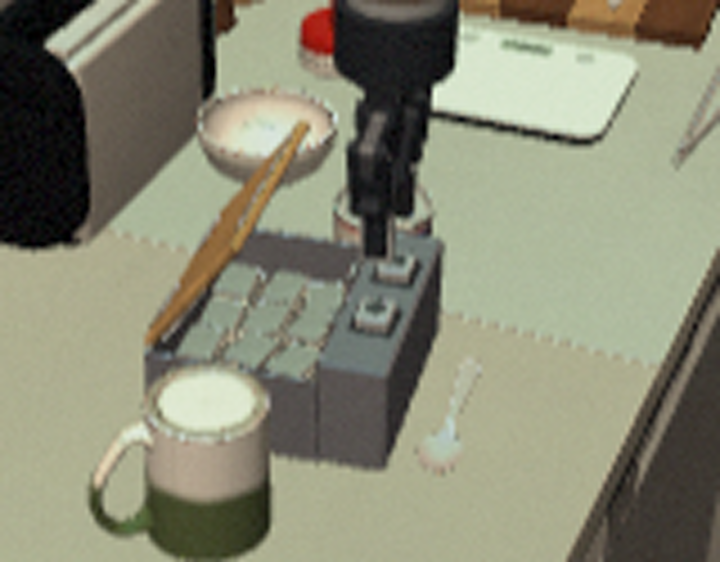

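The keys are up and the lid stays half open. The wall (x≈0.85) and the toaster (≈0.79) leave room. Now I'll push forwards with the fingers at z 0.13, reaching the lid edge after about 65 mm.

>>> move_arm(motion=[[50,[0.1,0,0],0],[50,[0.25,0,0],0],[50,[0.4,0,0],0],[50,[0.55,0,0],0],[50,[0.7,0,0],0],[50,[0.85,0,0],0],[50,[1.0,0,0],0],[50,[1.1,0,0],0],[50,[1.2,0,0],0],[50,[1.3,0,0],0]])

```text
clock: 10.7
eef_pos: [0.5728, -0.011, 0.1298]
tool_rot: [0.998, 0.069, -0.0, -0.0]
ft_force: [-1.0, 0.3, 0.4]
grip_width: 0.0498
```

>>> move_arm(motion=[[50,[0.06,0,0],0],[50,[0.14,0,0],0],[50,[0.22,0,0],0],[50,[0.3,0,0],0],[50,[0.38,0,0],0],[50,[0.46,0,0],0],[50,[0.54,0,0],0],[50,[0.62,0,0],0],[50,[0.68,0,0],0],[50,[0.7,0,0],0]])

```text
clock: 11.7
eef_pos: [0.6107, -0.0057, 0.1358]
tool_rot: [0.998, 0.069, 0.005, -0.0]
ft_force: [-5.2, 0.8, 20.9]
grip_width: 0.0498
```

Run:
```python
from workcell import *
from h import *
o=get_obs(); print(o["eef_pos"],o["grip_width"],o["ft_force"],o["joint_pos"])
c=camera("wrist"); cv2.imwrite("pics/w7.png",c["color"][:,:,::-1])
c=camera("side"); cv2.imwrite("pics/s7.png",cv2.resize(c["color"][130:255,260:420,::-1],None,fx=4.5,fy=4.5,interpolation=cv2.INTER_CUBIC))
```

```text
[ 0.61071552 -0.00573445  0.13584968] 0.049763933413586176 [-5.21301365  0.80359096 20.91225975] [-9.88916931e-03  5.03652213e-01  1.39251335e-01  1.19624355e+00
  1.00559027e-03  2.99406084e+00]
```

View pics/s7.png

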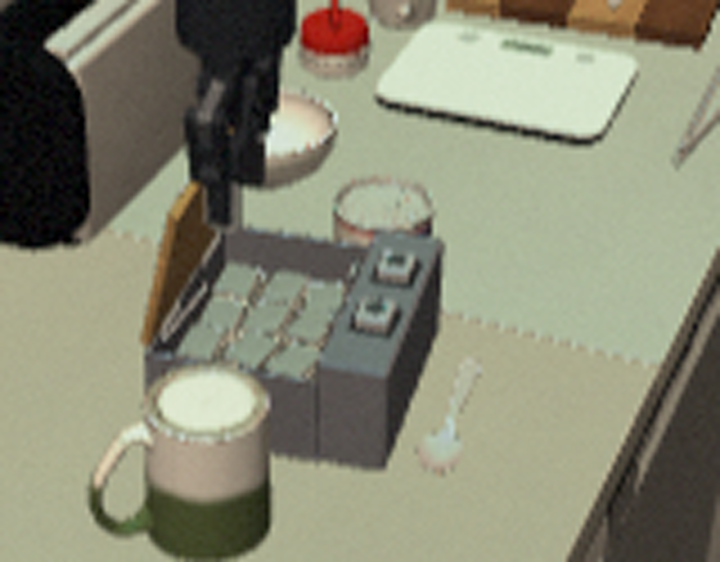

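View pics/w7.png

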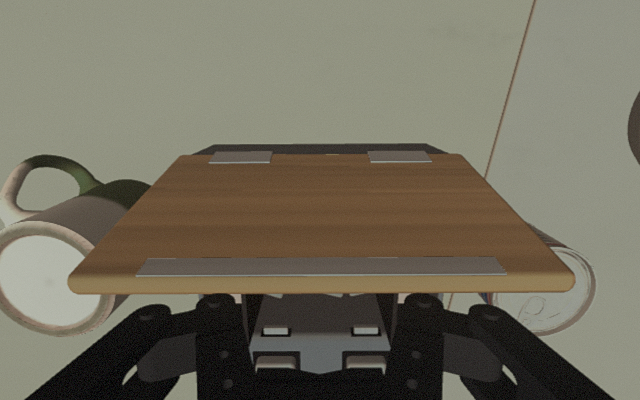

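The side view shows the lid near upright (about 1.3 rad). A 21 N upward force and a 6 mm lift of the tool show its edge catching a step on the fingers about 40 mm above the tip. I'll raise the hand 18 mm to clear that, then go on.

>>> move_arm(motion=[[50,[0,0,-0.06],0],[50,[0,0,-0.12],0],[50,[0,0,-0.18],0],[50,[0,0,-0.24],0],[50,[0,0,-0.3],0],[50,[0,0,-0.36],0],[50,[0,0,-0.38],0],[50,[0,0,-0.38],0],[50,[0,0,-0.38],0],[50,[0,0,-0.38],0]])

```text
clock: 12.8
eef_pos: [0.6072, -0.0062, 0.1487]
tool_rot: [0.998, 0.069, -0.0, -0.0]
ft_force: [-0.3, -0.1, -0.4]
grip_width: 0.0502
```

>>> move_arm(motion=[[50,[0.05,0,0],0],[50,[0.1,0,0],0],[50,[0.15,0,0],0],[50,[0.2,0,0],0],[50,[0.25,0,0],0],[50,[0.3,0,0],0],[50,[0.35,0,0],0],[50,[0.4,0,0],0],[50,[0.4,0,0],0],[50,[0.4,0,0],0]])

```text
clock: 13.8
eef_pos: [0.6272, -0.0035, 0.1488]
tool_rot: [0.998, 0.069, -0.0, 0.0]
ft_force: [-0.2, 0.1, 0.2]
grip_width: 0.0501
```

Run:
```python
from workcell import *
from h import *
o=get_obs(); print(o["eef_pos"],o["grip_width"],o["ft_force"],o["joint_pos"])
c=camera("side"); cv2.imwrite("pics/s8.png",cv2.resize(c["color"][130:255,260:420,::-1],None,fx=4.5,fy=4.5,interpolation=cv2.INTER_CUBIC))
```

```text
[ 0.62717516 -0.0034895   0.14875359] 0.05007786332930987 [-0.21829073  0.06044702  0.20978656] [-5.54522452e-03  5.35857349e-01  2.27403282e-01  1.26244015e+00
 -3.83442151e-05  2.99889175e+00]
```

View pics/s8.png

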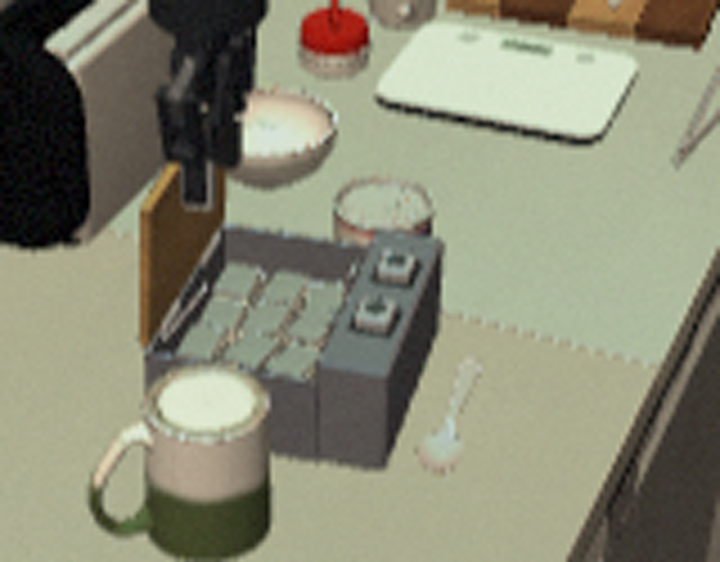

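The lid now stands nearly upright against the fingers, with no force to speak of. I'll push 25 mm more to tip it.

>>> move_arm(motion=[[50,[0.05,0,0],0],[50,[0.1,0,0],0],[50,[0.16,0,0],0],[50,[0.22,0,0],0],[50,[0.28,0,0],0],[50,[0.34,0,0],0],[50,[0.4,0,0],0],[50,[0.46,0,0],0],[50,[0.5,0,0],0],[50,[0.5,0,0],0]])

```text
clock: 14.85
eef_pos: [0.6522, -0.0, 0.1487]
tool_rot: [0.998, 0.069, 0.0, -0.0]
ft_force: [0.8, 0.3, -0.4]
grip_width: 0.0502
```

Run:
```python
from workcell import *
from h import *
o=get_obs(); print(o["eef_pos"],o["grip_width"],o["ft_force"],o["joint_pos"])
c=camera("side"); cv2.imwrite("pics/s9.png",cv2.resize(c["color"][130:255,260:420,::-1],None,fx=4.5,fy=4.5,interpolation=cv2.INTER_CUBIC))
```

```text
[ 6.52193697e-01 -1.56712493e-07  1.48722056e-01] 0.05021123155933078 [ 0.8231425   0.33231461 -0.42521829] [-9.91123888e-06  5.86736087e-01  3.13608280e-01  1.29759284e+00
  2.07819936e-05  3.00434440e+00]
```

View pics/s9.png

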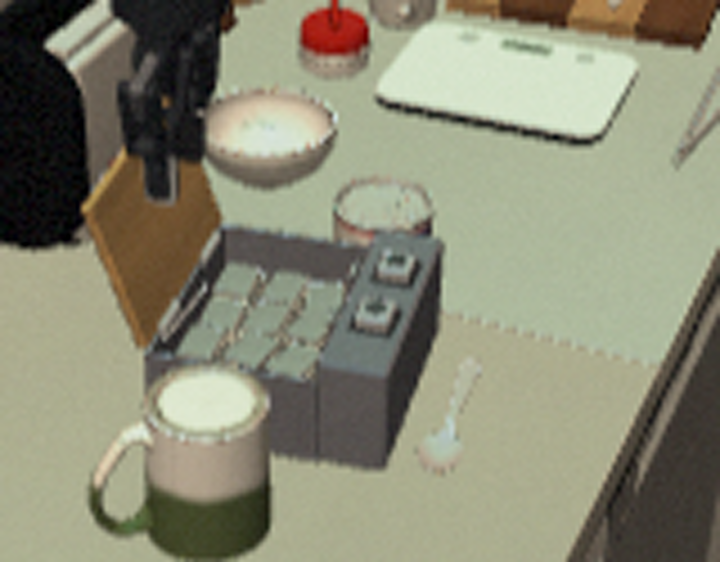

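The lid has tipped back past upright and leans well to the rear. I'll draw the hand back along tool -x, then up.

>>> move_arm(motion=[[50,[-0.1,0,0],0],[50,[-0.3,0,0],0],[50,[-0.6,0,0],0],[50,[-0.9,0,0],0],[50,[-1.2,0,-0.1],0],[50,[-1.6,0,-0.4],0],[50,[-2.0,0,-0.8],0],[50,[-2.4,0,-1.2],0],[50,[-2.7,0,-1.5],0],[50,[-2.8,0,-1.6],0]])

```text
clock: 15.9
eef_pos: [0.5125, -0.0194, 0.231]
tool_rot: [0.998, 0.068, 0.002, 0.0]
ft_force: [0.6, -0.1, -0.1]
grip_width: 0.0498
```

>>> move_arm(motion=[[50,[-0.3,0.3,0],0],[50,[-0.7,0.7,0],0],[50,[-1.1,1.1,0],0],[50,[-1.5,1.6,0],0],[50,[-1.9,2.1,0],0],[50,[-2.2,2.6,0],0],[50,[-2.4,3.0,0],0],[50,[-2.5,3.3,0],0],[50,[-2.5,3.4,0],0],[50,[-2.5,3.4,0],0]])

```text
clock: 16.9
eef_pos: [0.4127, -0.205, 0.2284]
tool_rot: [0.998, 0.068, -0.0, -0.0]
ft_force: [-0.6, 1.0, 0.2]
grip_width: 0.05
```

Run:
```python
from workcell import *
from h import *
o=get_obs(); print(o["clock"],o["eef_pos"],o["ft_force"],o["joint_vel"].round(3))
c=camera("side"); cv2.imwrite("pics/s10.png",cv2.resize(c["color"][130:255,260:420,::-1],None,fx=4.5,fy=4.5,interpolation=cv2.INTER_CUBIC))
c=camera("top"); cv2.imwrite("pics/t10.png",cv2.resize(c["color"][140:245,250:420,::-1],None,fx=4.5,fy=4.5,interpolation=cv2.INTER_CUBIC))
```

```text
16.9 [ 0.41274567 -0.20501986  0.22836189] [-0.56347145  0.9533209   0.20935445] [ 0.025 -0.007 -0.005  0.007  0.006  0.005]
```

View pics/s10.png

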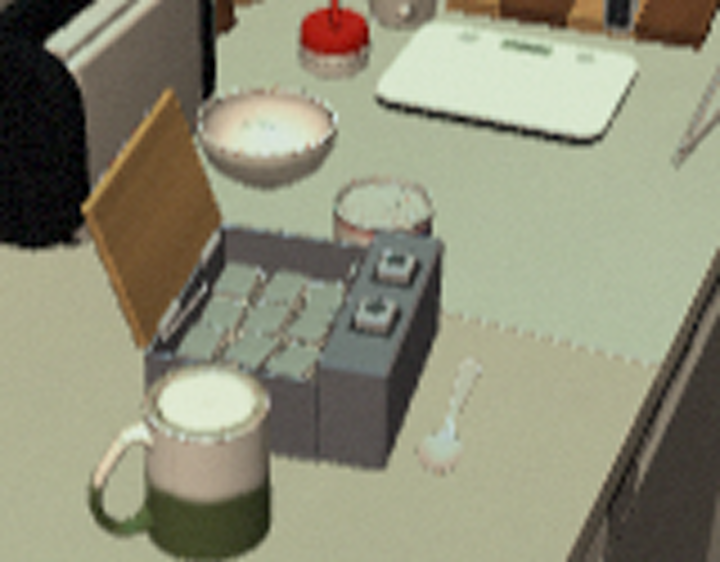

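View pics/t10.png

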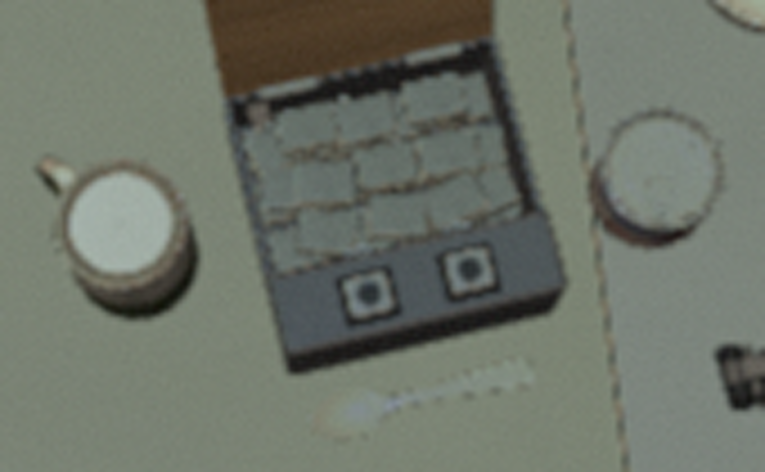

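The lid leans back at rest, unchanged since the fingers left it. The keys are up at (369,294) and (469,270), the same pixels as at the start. The mug, tin, spoon and box corners haven't moved either. I'll hand it in.

Run:
```python
from workcell import *
print(job_done())
```

```text
the job is handed in; nothing more can be done
None
```

The box is open and the job is handed in at about 17 s on the clock. `job_done()` gave no verdict, so the result below rests on my own last checks.

- **Keys:** I pressed both down together, one fingertip on each, at about 18 N in total. I held them for roughly 4 s while the lid swung half open by itself, then let go.
- **Lid:** I pushed it back with the fingers until it tipped over, then drew the hand away.
- **A snag on the way:** during the push the lid's edge caught a step on the fingers, with about 21 N upward and the tool lifted 6 mm. I raised the hand 18 mm and carried on with almost no force.

**Last checks:** in the final pictures the lid leans back at rest, and it did not change after the fingers left it. I judged the lid angle by eye and did not measure it. Both keys are up. The box, mug, tin and teaspoon sit at the same pixels as at the start. I saw no change in the bowl. The coffee jar was outside the last close-ups, but the arm never went near it. The hand was clear of everything, with only sensor-noise-level force.

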